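Set the length stop and feed the blank to it with the push stick

TASK

Pull up the spring plunger on the fixture's sliding stop, slide the stop to the last hole (the one farthest from the lead-in) and let the plunger drop fully home there. Then pick up the plywood push stick and use it to push the brass blank through the guide channel until the blank rests against the stop, without the gripper touching the blank. Finally draw the stick back out and lay it down on the bench beside the fixture, leaving the other things on the bench where they are.

Things in the scene. Friction and masses are not known exactly. Their poses are not given: they have to be found in the camera images.
- fixture: Feeding fixture, fixed to the bench: dark steel plate 110 (x) by 355 (y) by 12 mm; origin at its underside's centre, under the channel's centre line. Parts are fed along its +y on the plate's top, 12 mm above the bench. Along y, in mm: bare plate -177 to -97; slanting lead-in flares -97 to -60; roofed guide channel -60 to 20; open trough 20 to 155. A flat index bar with three holes runs beside it.
- guide_mouth (a point): Entry of the roofed channel, on the centre line at the plate's top (0, -60, 12 mm in the fixture's frame, same axes). Channel and trough are 25 mm wide, the flares narrow from about 50 to 25 mm; channel and flare walls stand 18 mm above the plate, trough walls 10 mm. Roof lips lie on the channel walls (top 34 mm above the bench) with a 9 mm slot between them.
- last_hole (a point): Centre of the upper rim of the index bar's last hole, 13 mm wide along the fixture's y (35, 135, 26 mm in the fixture's frame). The other holes are 30 and 60 mm before it along y. The bar's top is 26 mm above the bench.
- stop_body (a joint): Travel of the dark steel sliding stop along the fixture's +y, m, 0 to 0.062: the plunger is over the three holes at 0, 0.030 and 0.060. The stop is 30 mm long, spans trough and index bar, top 40 mm above the bench; about 1 N of friction with the plunger up. It starts between the first and second hole, its pin in the first hole or riding on the bar.
- plunger_body (a joint): Lift of the plunger, m, 0 to 0.016: 0 is the pin fully down in a hole, about 0.010 the pin riding on top of the bar; above that it is free of the bar. A spring pulls it down with 5 to 7 N. The pin is 10 mm thick with a round end: let go within about 3 mm of a hole's centre it drops in and centres itself.
- plunger_knob (a point): Centre of the plunger's black round knob, 24 mm diameter, 20 mm high, axis vertical; 66 mm above the bench with the pin down, 76 mm with the pin riding on the bar. Moves with stop and plunger. Below it: a housing of 18 mm diameter, top at 52 mm, on the stop, top at 40 mm.
- stop_face (a point): Centre of the stop's face that meets the blank, 18 mm above the bench, on the channel's centre line; the face is flat and looks to the fixture's -y; it lies 15 mm before the plunger's axis along y. Axes as the fixture's.
- blank_center (a point): Centre of the brass blank, a block 22 (x) by 45 (y) by 12 mm high, about 100 g, lying on the bare plate before the lead-in with its length (its own y) roughly along the feed direction, up to 0.25 rad askew.
- blank_front (a point): Middle of the blank's leading end face, 22.5 mm ahead of its centre along its own +y, 6 mm above its underside; axes as the blank's.
- stick_grip (a point): Centre of the push stick's upright handle, 48 mm above its underside. Stick of 14 mm plywood, 90 g, lying on the bench: a bar 14 wide, 12 high along its x, from 30 mm behind to 175 mm ahead of this point, and a handle 42 mm long, 14 mm wide, up to 74 mm above the underside. x points to the tip, z up; grasp the handle across its 14 mm width.
- stick_tip (a point): Middle of the push stick's tip face, 175 mm ahead of the handle's centre along the stick's x, 6 mm above its underside.
- wrench: Open-ended wrench lying flat behind the fixture, 170 mm long: leave alone. Origin under its middle.
- fitting: Small brass fitting standing on the bench, 22 mm diameter, 32 mm high: leave alone. Origin at its foot.
- vblock: Dark steel V-block, 50 by 35 by 32 mm: leave alone. Origin at the centre of its underside.
- slug: Upright steel slug, 32 mm diameter, 30 mm high: leave alone. Origin at the centre of its foot.
- collar: Dark steel collar lying flat, 44 mm outside diameter, 16 mm high: leave alone. Origin at the centre of its underside.
- screwdriver: Screwdriver lying on the bench to the left, 190 mm long: leave alone. Origin under its middle.
Not all that is in view belongs to the job. Of the things shaped like the part that bears stick_grip, the wooden one is meant.

How it is judged:
By the outcome, as a careful person would: the job done as asked, in the order asked, and still so for the second after the job is handed in, with the robot touching nothing.
It also fails if it takes over 64 s, if anything falls off the work surface, if the arm or the gripper's body presses on something with over 40 N, if the wrist force passes 120 N, or if a joint passes its speed limit or range.

ROBOT

A 6-joint arm with a two-finger parallel gripper is mounted at the origin on the work surface. World frame = base frame: x ahead of the robot, y to its left, z up, the work surface at z = 0. Lengths are in mm, angles in degrees, forces in N, time in s.
With the tool pointing down it reaches from about 300 to 850 mm from the base axis. Payload 4.2 kg.
Tool frame: the origin (TCP) lies at the very end of the fingers, on their centre line; the grasp point (between the pads) lies 19 mm behind it; z points along the fingers, y is the direction in which the jaws open and shut (so a half turn about z gives the same grasp; the last joint's range is limited). The gripper opens to 91 mm and grips with 3 to 60 N. Pads are 32 mm wide; open, the fingers measure 118 mm over their backs; the gripper's body (76 mm by 178 mm) begins 60 mm behind the grasp point.
Start: joints at [-66.921, 18.312, 89.639, -0, 72.044, -1.146], TCP at [235.936, -524.383, 213.976] pointing down, gripper open.
Joint ranges: [-177.97, 177.97], [-48.28, 115.42], [12.27, 149.76], [-77.06, 257.06], [2.81, 150.46], [-146.56, 146.56]. Speed limits (degrees/s): [147.25, 147.25, 180, 180, 180, 180].

INTERFACE

Orientations are given as [roll, pitch, yaw] about the fixed x, y, z axes, in that order (R = Rz(yaw) Ry(pitch) Rx(roll)).
In Python, from workcell import env gives the robot as it stands. The module is installed in compiled form; this text tells all that it offers.
- The arm moves only by the tool arm_command, never from a script. Its argument "targets" is a list of rows, each a list of 5 numbers: the closure, from 0 (fully open) to 1 (shut), then the shift along the tool's x, y, z each as a share of 50 cm, from -1 to 1, then the turn about the tool's z as a share of pi/4 rad, from -1 to 1. A call has 1 to 8 rows; each row is the pose to reach, as a shift and turn from the pose measured when the call began, along the tool's axes at that moment; what a row does not reach only later rows make up. A row lasts 1/12 s, in which the tool goes at most 41.7 mm and 7.16 degrees, less where a joint would pass 70% of its speed; a pose out of reach is approached as far as the arm can. A call with a number of a shift or a turn outside -1 to 1 is refused whole. A call with a gripper value outside its range is refused whole. The fingers move at their own pace and stop on an object; "squeeze" is the grip in N (left out, the last holds). Time passes only in rows, so rows that repeat a pose let the fingers close. It gives the time, the measured TCP pose, the force and the opening at its end, in the units of the state.
- env.state(): the state, without advancing time (a new reading comes with each control period).
- env.grab_frame(name): name is "scene" or "side" or "wrist"; returns the picture (420x560x3 uint8, red, green, blue); there is no depth.
- env.camera_params(name): a dict with "camera_matrix" (3x3 intrinsics, pixels), "R" (3x3) and "t" (3): a world point X has camera coordinates R X + t; the wrist camera has in their place "hand_eye" (4x4, takes a point from camera to tool coordinates, whose origin is the TCP and whose axes are the flange's). Camera axes: x right, y down, z forward; pixel columns grow to the right and rows downward; lengths in mm; the calibration is good to about 2 mm. A picture is of the moment at which its call begins: read the wrist's pose just before it. camera_params takes no time and is no camera call.
- env.job_done(): hands the job in, once; it reports no verdict.
The state is a dict: "time_s": time; "qpos": joint angles; "qvel": joint speeds; "effort": joint torques, N m; "ee_pos": TCP position; "ee_rot": TCP orientation; "force": force on the tool from outside, world axes, zero at the start; "torque": the same for the moment, N m; "gripper_width": finger opening in mm.
Only numpy, scipy, OpenCV 4.12 (cv2) and the standard library are available. Lean on these libraries where they do the work, as an engineer would, in place of code of your own. Each camera call takes 0.05 s, during which the arm holds its last target.

## Working session

There is one attempt and no reset: what is moved stays moved. The work goes in short steps, Python scripts to look and compute and a tool call to move; the robot and the scene stay as the last step left them, time stands still between calls to the robot, and variables do not carry over. Pictures are saved under pics/ and viewed, and the job is handed in when it is done.

Besides the shell and the picture viewer there is one more tool, called after ">>>" as name(argument=value, ...), one argument or row to a line, values as JSON. arm_command: Moves the arm, as the interface text tells. Shift numbers are shares of 50 cm and turn numbers shares of pi/4 rad, none past 1 either way. Its arguments: {"type":"object","properties":{"targets":{"type":"array"},"squeeze":{"type":"number"}},"required":["targets"]}

```bash
mkdir -p pics; ls; cat > h.py <<'E'
import numpy as np, cv2
from workcell import env
from scipy.spatial.transform import Rotation as Ro
def grab(n,fn):
    im=env.grab_frame(n)[:,:,::-1].copy(); cv2.imwrite('pics/'+fn,im); return im
def cam(n,st=None):
    p=env.camera_params(n); K=np.array(p['camera_matrix'])
    if 'R' in p: return K,np.array(p['R']),np.array(p['t']).ravel()
    H=np.array(p['hand_eye']); T=np.eye(4); T[:3,:3]=Ro.from_euler('xyz',st['ee_rot'],degrees=True).as_matrix(); T[:3,3]=st['ee_pos']
    W=np.linalg.inv(T@H); return K,W[:3,:3],W[:3,3]
def ray(c,uv,z):
    K,R,t=c; d=R.T@np.linalg.inv(K)@np.array([uv[0],uv[1],1.]); o=-R.T@t
    return o+d*(z-o[2])/d[2]
def proj(c,X):
    K,R,t=c; x=K@(R@np.array(X,float)+t); return x[:2]/x[2]
E
python3 - <<'E'
from h import *
s=env.state(); print(s)
for n in('scene','side','wrist'): grab(n,n+'0.png')
for n in('scene','side'):
    c=cam(n); print(n,c[0].tolist(), (-c[1].T@c[2]).round(), c[1].round(3).tolist())
print(env.camera_params('wrist'))
E
```

```text
pics
{'time_s': 0.0, 'qpos': array([-6.69224083e+01,  1.83532628e+01,  8.97075426e+01, -2.57559960e-03,
        7.20449445e+01, -1.14448915e+00]), 'qvel': array([ 0.02364488, -0.01549142, -0.09799428,  0.07936643,  0.03700614,
        0.06183668]), 'effort': array([ 1.47736740e-03, -4.12454081e+01, -2.31971884e+01,  7.28842034e-02,
        4.58280765e-02, -1.73732460e-04]), 'ee_pos': array([ 235.7043319 , -523.89868421,  213.09634195]), 'ee_rot': array([-1.79894222e+02,  3.35982157e-04,  2.42228774e+01]), 'force': array([ 0.21144808, -0.20610853, -0.04675844]), 'torque': array([ 0.01859722, -0.02380136, -0.01725673]), 'gripper_width': 91.21521014604906}
scene [[509.2607931098554, 0.0, 277.09305090452386], [0.0, 509.2607931098554, 215.59201348549777], [0.0, 0.0, 1.0]] [ 916. -420. 1142.] [[0.754, 0.657, 0.003], [0.563, -0.644, -0.518], [-0.338, 0.392, -0.856]]
side [[420.10395271585986, 0.0, 284.39490964971816], [0.0, 420.10395271585986, 204.40742669478806], [0.0, 0.0, 1.0]] [ 60. 868. 729.] [[-0.865, -0.501, 0.001], [-0.299, 0.514, -0.804], [0.403, -0.696, -0.595]]
{'camera_matrix': array([[300.95472966,   0.        , 281.66178176],
       [  0.        , 300.95472966, 208.25726594],
       [  0.        ,   0.        ,   1.        ]]), 'hand_eye': array([[-6.57484815e-04, -9.69479566e-01, -2.45171243e-01,
         7.01329056e+01],
       [ 9.99999656e-01, -5.13612686e-04, -6.50759782e-04,
        -8.42895816e-01],
       [ 5.04975250e-04, -2.45171587e-01,  9.69479571e-01,
        -1.70936876e+02],
       [ 0.00000000e+00,  0.00000000e+00,  0.00000000e+00,
         1.00000000e+00]])}
```

View pics/scene0.png

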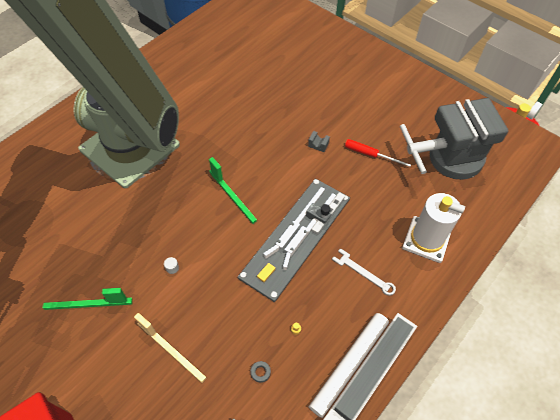

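View pics/side0.png

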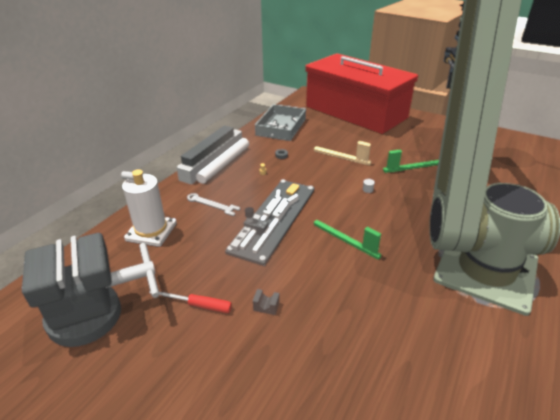

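View pics/wrist0.png

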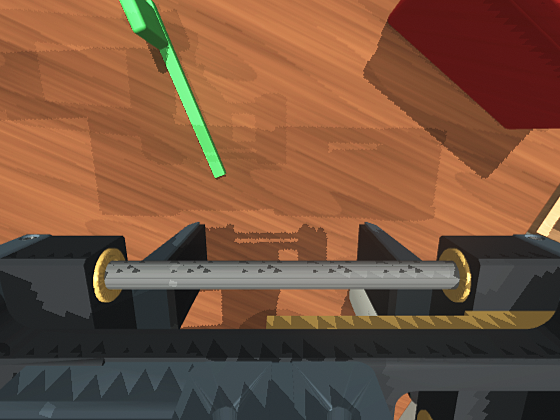

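The scene view shows three stick shapes: green at (88,300), green at (232,190) and pale wood at (170,347). The wooden one, at (170,347), is the one meant. The fixture is around (295,238), with the yellow blank at (266,271) and the black knob at (326,209). I'll check these in enlarged crops.

```bash
python3 - <<'E'
import cv2
im=cv2.imread('pics/scene0.png')
a=cv2.resize(im[172:304,230:360],None,fx=4.5,fy=4.5,interpolation=cv2.INTER_CUBIC);cv2.imwrite('pics/c1.png',a)
b=cv2.resize(im[300:390,120:220],None,fx=6,fy=6,interpolation=cv2.INTER_CUBIC);cv2.imwrite('pics/c2.png',b)
s=cv2.imread('pics/side0.png')
b=cv2.resize(s[175:265,225:320],None,fx=6,fy=6,interpolation=cv2.INTER_CUBIC);cv2.imwrite('pics/c3.png',b)
E
```

```text
(no output)
```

View pics/c1.png

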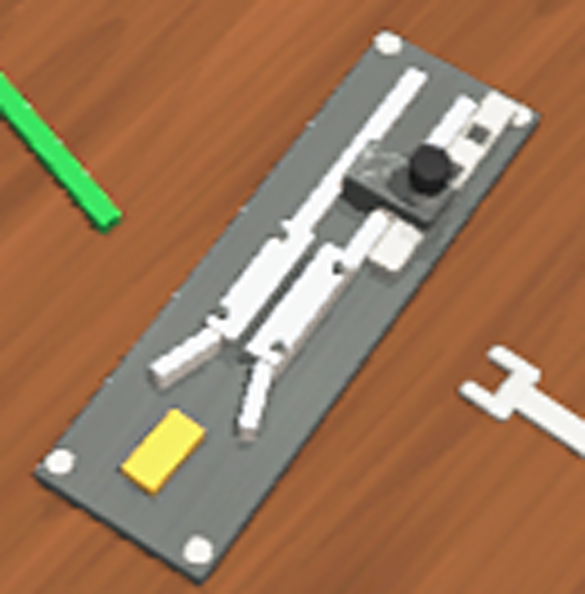

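View pics/c2.png

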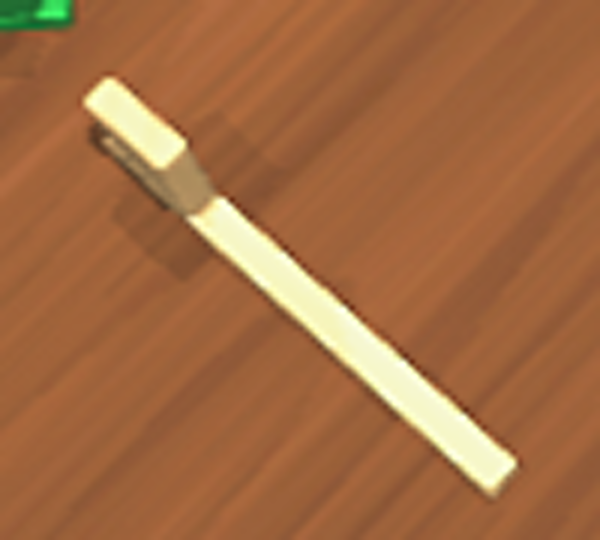

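View pics/c3.png

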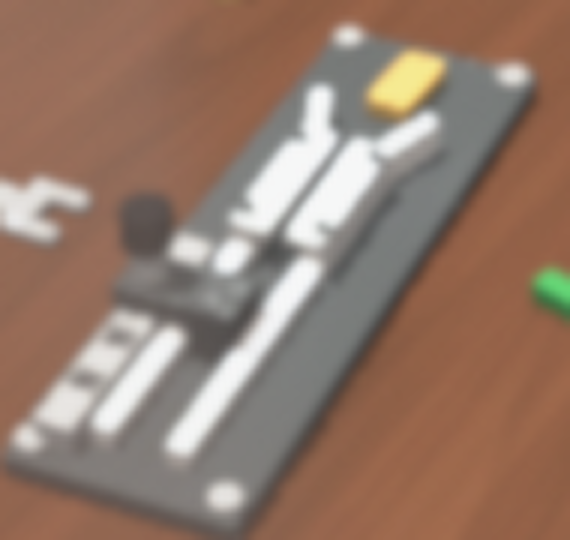

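The crops confirm the wooden stick: handle top in crop at (135,122), tip at (505,478). Plate screws, yellow blank and knob are clear. Next I'll turn these into positions.

```bash
python3 - <<'E'
from h import *
c=cam('scene'); d=cam('side')
P=lambda u,v,z: ray(c,(u/4.5+230,v/4.5+172),z)
Q=lambda u,v,z: ray(c,(u/6+120,v/6+300),z)
S=lambda u,v,z: ray(d,(u/6+225,v/6+175),z)
scr=[P(388,43,14),P(520,115,14),P(60,461,14),P(198,551,14)]  # A(+y left) B(+y right) C(-y left) D
for s in scr: print('screw',s.round(1))
ss=[S(225,495,14),S(27,437,14),S(513,74,14),S(349,35,14)]
for s in ss: print('side screw',s.round(1))
for L in (scr,ss):
    m=np.mean(L,0); y=(L[0]+L[1]-L[2]-L[3])/2; print('centre',m.round(1),'len',np.linalg.norm(y).round(1),'yawY',np.degrees(np.arctan2(y[1],y[0])).round(2), 'w',np.linalg.norm(L[0]-L[1]).round(1))
# plate corners, top z12
for u,v in [(38,474),(203,578),(538,118),(380,33)]: print('corner',P(u,v,12).round(1))
bc=[P(175,408,24),P(205,432,24),P(122,466,24),P(155,493,24)]
print('blank',np.mean(bc,0).round(1),[b.round(1) for b in bc])
for z in (76,86):print('knobtop',z,P(432,161,z).round(1))
# knob centre both views, two-ray
def tri(a,b):
    A=[];B=[]
    for (K,R,t),uv in (a,b):
        dd=R.T@np.linalg.inv(K)@np.array([*uv,1.]);dd/=np.linalg.norm(dd);o=-R.T@t
        M=np.eye(3)-np.outer(dd,dd);A.append(M);B.append(M@o)
    return np.linalg.solve(sum(A),sum(B))
print('knob tri',tri((c,(431/4.5+230,170/4.5+172)),(d,(146/6+225,225/6+175))).round(1))
h=[Q(85,100,74),Q(110,77,74),Q(187,145,74),Q(163,168,74)]
print('handle',np.mean(h,0).round(1),[x.round(1) for x in h])
t=[Q(518,462,12),Q(493,488,12)]; print('tip',np.mean(t,0).round(1),[x.round(1) for x in t])
print('wood bar start', Q(203,207,12).round(1))
for n,u,v,z in [('fitting',296,327,32),('slug',171,262,30),('collar',260,371,16),('vblock',318,140,32),('greentip',254,219,12),('greenhandle',215,168,74)]: print(n,ray(c,(u,v),z).round(0))
E
```

```text
screw [479.3 247.7  14. ]
screw [570.  258.6  14. ]
screw [518.1 -82.   14. ]
screw [608.  -72.1  14. ]
side screw [480.7 247.1  14. ]
side screw [571.1 259.3  14. ]
side screw [519.  -83.4  14. ]
side screw [608.6 -72.7  14. ]
centre [543.9  88.   14. ] len 332.4 yawY 96.64 w 91.4
centre [544.8  87.6  14. ] len 333.4 yawY 96.53 w 91.2
corner [513.7 -94.8  12. ]
corner [619.4 -81.1  12. ]
corner [578.7 265.1  12. ]
corner [470.3 251.4  12. ]
blank [559.  -43.4  24. ] [array([547. , -21.3,  24. ]), array([568.6, -21.4,  24. ]), array([548.4, -65.4,  24. ]), array([572. , -65.5,  24. ])]
knobtop 76 [570.9 165.3  76. ]
knobtop 86 [574.1 159.9  86. ]
knob tri [570.4 166.7  64.5]
handle [ 448.8 -324.1   74. ] [array([ 428.4, -330.8,   74. ]), array([ 428.5, -319. ,   74. ]), array([ 469.1, -317.7,   74. ]), array([ 469.1, -329.1,   74. ])]
tip [ 623.  -318.9   12. ] [array([ 623.1, -312.6,   12. ]), array([ 622.9, -325.1,   12. ])]
wood bar start [ 466.1 -324.1   12. ]
fitting [ 702. -104.   32.]
slug [ 370. -178.   30.]
collar [ 703. -227.   16.]
vblock [401. 351.  32.]
greentip [431.  51.  12.]
greenhandle [278.  72.  74.]
```

Fixture: centre (544.3, 87.8) and yaw 6.6°. The screw spacing fits the plate in both views. The knob comes out at fixture (35, 75), z about 65, so the pin is down in the first hole. Blank, handle and tip sizes all agree with those given (21–23 × 44, 12 × 41, and 174 from handle to tip).

```bash
cat >> h.py <<'E'
FC=np.array([544.3,87.8]);FY=6.6
def fx(x,y):
    a=np.radians(FY); return FC+np.array([np.cos(a)*x-np.sin(a)*y, np.sin(a)*x+np.cos(a)*y])
def infx(p):
    a=np.radians(FY); d=np.array(p[:2])-FC; return np.array([np.cos(a)*d[0]+np.sin(a)*d[1], -np.sin(a)*d[0]+np.cos(a)*d[1]])
def plan(x,y,z,yaw):
    s=env.state(); R=Ro.from_euler('xyz',s['ee_rot'],degrees=True).as_matrix()
    d=R.T@(np.array([x,y,z])-s['ee_pos']); t=-(yaw-s['ee_rot'][2]); t=(t+180)%360-180
    print('t',round(s['time_s'],2),'pos',s['ee_pos'].round(1),'rot',s['ee_rot'].round(2),'F',s['force'].round(1),'w',round(s['gripper_width'],1),'fx',infx(s['ee_pos']).round(1))
    print('ROW',(d/500).round(4),(t/45))
E
python3 -c "
from h import *
plan(570.5,166.5,150,6.6)"
```

```text
t 0.15 pos [ 235.8 -524.   213.3] rot [-179.93   -0.     24.22] F [-0.1  0.5  0.5] w 91.4 fx [-376.8 -572.3]
ROW [ 1.1771 -0.9846  0.128 ] 0.3916236157064355
```

>>> arm_command(
  targets=[
    [0,1,-0.84,0.05,0.39],
    [0,1,-0.84,0.05,0.39],
    [0,1,-0.84,0.05,0.39],
    [0,1,-0.84,0.05,0.39],
    [0,1,-0.84,0.05,0.39],
    [0,1,-0.84,0.05,0.39],
    [0,1,-0.84,0.05,0.39],
    [0,1,-0.84,0.05,0.39],
  ],
)

```text
time_s: 0.82
ee_pos: [380.3, -223.2, 201.1]
ee_rot: [-179.9, 0.0, 6.6]
force: [1.3, -0.5, 0.1]
gripper_width: 91.3
```

```bash
python3 -c "
from h import *
plan(570.5,166.5,150,6.6)"
```

```text
t 0.82 pos [ 380.3 -223.2  201.1] rot [-1.7992e+02  2.0000e-02  6.6400e+00] F [ 1.3 -0.5  0.1] w 91.3 fx [-198.6 -290.1]
ROW [ 0.468 -0.73   0.103] 0.0009370711810750739
```

>>> arm_command(
  targets=[
    [0,0.468,-0.73,0.1,0],
    [0,0.468,-0.73,0.1,0],
    [0,0.468,-0.73,0.1,0],
    [0,0.468,-0.73,0.1,0],
    [0,0.468,-0.73,0.1,0],
    [0,0.468,-0.73,0.1,0],
    [0,0.468,-0.73,0.1,0],
    [0,0.468,-0.73,0.1,0],
  ],
)

```text
time_s: 1.48
ee_pos: [525.2, 74.8, 163.0]
ee_rot: [-179.9, 0.0, 6.7]
force: [1.0, -0.9, 0.3]
gripper_width: 91.4
```

>>> arm_command(
  targets=[
    [0,0.05,-0.15,0,0],
    [0,0.05,-0.15,0,0],
  ],
)

```text
time_s: 1.65
ee_pos: [541.5, 154.4, 162.3]
ee_rot: [-179.9, 0.1, 6.7]
force: [0.4, -0.2, 0.3]
gripper_width: 91.1
```

```bash
python3 -c "
from h import *
plan(570.5,166.5,150,6.6)
grab('wrist','w1.png')"
```

```text
t 1.65 pos [541.5 154.4 162.3] rot [-1.7994e+02  1.0000e-01  6.6900e+00] F [ 0.4 -0.2  0.3] w 91.1 fx [ 4.9 66.5]
ROW [ 0.0604 -0.0172  0.0246] 0.0019276669252222846
```

View pics/w1.png

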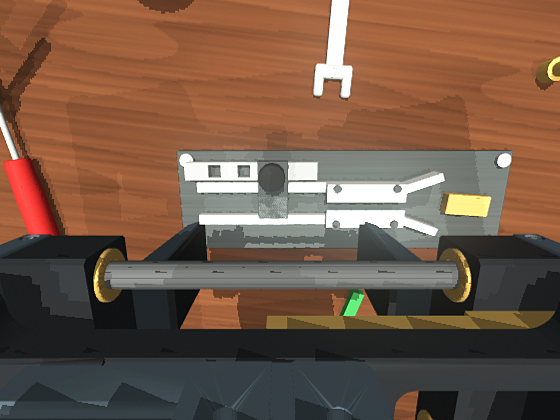

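The wrist view shows the knob at (271,177), the two free holes at (245,171) and (214,171), the far screws at (186,159) and (503,160), and the blank at (466,205). I'll cross-check the positions from here.

```bash
python3 - <<'E'
from h import *
s=env.state(); c=cam('wrist',s)
for n,u,v,z in [('knobtop',271,177,76),('h2',245,171,26),('h3',214,171,26),('scrB',186,159,14),('scrD',503,160,14),('blank',466.5,204,24),('bl TL',444,194,24),('bl TR',489,198,24),('bl BL',442,212,24),('bl BR',488,217,24)]:
    p=ray(c,(u,v),z); print(n,p.round(1),infx(p).round(1))
im=cv2.imread('pics/w1.png'); cv2.imwrite('pics/w1c.png',cv2.resize(im[140:250,170:520],None,fx=2.2,fy=2.2,interpolation=cv2.INTER_CUBIC))
hsv=cv2.cvtColor(im,cv2.COLOR_BGR2HSV); m=cv2.inRange(hsv,(20,100,120),(35,255,255)); m[:180]=0;m[225:]=0;m[:,:430]=0;m[:,500:]=0
cs=cv2.findContours(m,0,2)[0]; k=max(cs,key=cv2.contourArea); r=cv2.minAreaRect(k); print(r)
b=[ray(c,p,24) for p in cv2.boxPoints(r)]; print(np.mean(b,0).round(1),[infx(p).round(1) for p in b])
E
```

```text
knobtop [574.2 176.2  76. ] [39.9 84.4]
h2 [569.8 204.6  26. ] [ 38.7 113.1]
h3 [565.9 236.1  26. ] [ 38.5 144.8]
scrB [573.2 268.9  14. ] [ 49.5 176.5]
scrD [612.  -61.4  14. ] [  50.1 -156. ]
blank [562.9 -29.8  24. ] [   4.9 -119. ]
bl TL [570.5  -3.8  24. ] [ 15.5 -94. ]
bl TR [572.  -51.4  24. ] [  11.5 -141.4]
bl BL [551.3  -6.5  24. ] [ -3.9 -94.5]
bl BR [551.8 -56.2  24. ] [  -9.1 -143.9]
((467.64794921875, 204.3550567626953), (44.13653564453125, 21.122241973876953), 3.9451863765716553)
[562.6 -31.2  24. ] [array([ -5.4, -97.8]), array([ 17.3, -96.2]), array([  14.4, -142.4]), array([  -8.4, -144.8])]
```

View pics/w1c.png

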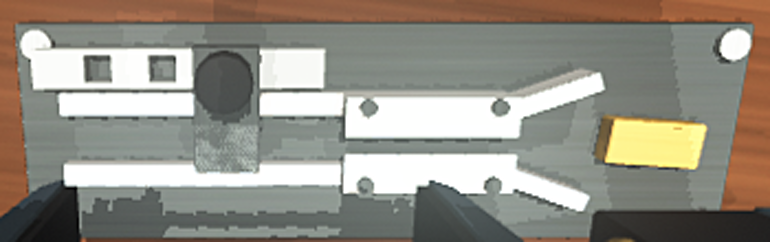

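The wrist points sit about (4, 10) off because the arm was still settling when I read its pose. The known screws show the same shift, so the fixture frame holds. I'll look again at rest.

```bash
python3 - <<'E'
from h import *
plan(570.5,166.5,150,6.6)
s=env.state(); c=cam('wrist',s); im=grab('wrist','w2.png'); s2=env.state(); print(s2['ee_pos']-s['ee_pos'])
hsv=cv2.cvtColor(im,cv2.COLOR_BGR2HSV); m=cv2.inRange(hsv,(20,100,120),(35,255,255)); m[:180]=0;m[240:]=0;m[:,:430]=0;m[:,530:]=0
k=max(cv2.findContours(m,0,2)[0],key=cv2.contourArea); r=cv2.minAreaRect(k); print(r)
b=[ray(c,p,24) for p in cv2.boxPoints(r)]; print(np.mean(b,0).round(1),[infx(p).round(1) for p in b])
cv2.imwrite('pics/w2c.png',cv2.resize(im[130:250,170:530],None,fx=2.2,fy=2.2,interpolation=cv2.INTER_CUBIC))
for n,x,y,z in [('knob',35,75,76),('h3',35,135,26),('B',45.5,166,14),('D',45.5,-166,14)]:
    p=(proj(c,[*fx(x,y),z])-[170,130])*2.2; print(n,p.round(1))
E
```

```text
t 1.7 pos [543.2 161.3 162.5] rot [-1.7961e+02 -1.1000e-01  6.8800e+00] F [3.  5.6 0.3] w 91.4 fx [ 7.4 73.1]
ROW [ 0.0554 -0.0037  0.0251] 0.006234987365520005
[-1.01553111 -3.84528117 -0.06010189]
((474.0126953125, 207.82232666015625), (42.74822998046875, 21.302867889404297), 4.085616588592529)
[559.7 -38.8  24. ] [array([  -9.3, -105.7]), array([  13.8, -104. ]), array([  10.8, -148.9]), array([ -12.3, -151.4])]
knob [246.2 115.9]
h3 [118.2  97.9]
B [57.7 72.4]
D [751.9  75.9]
```

View pics/w2c.png

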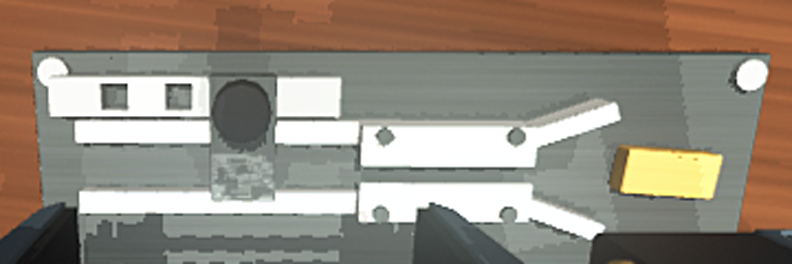

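The view now agrees with the fixture frame to about 2 mm: knob in crop at (243,110), third hole at (114,97). The blank sits on the centre line at about fixture y -131, askew by about 4°. Next I'll go over the knob and down.

>>> arm_command(
  targets=[
    [0,0.06,-0.004,0.02,0],
    [0,0.06,-0.004,0.02,0],
    [0,0.06,-0.004,0.02,0],
    [0,0.06,-0.004,0.02,0],
    [0,0.06,-0.004,0.02,0],
  ],
)

```text
time_s: 2.17
ee_pos: [571.1, 162.2, 152.6]
ee_rot: [-179.8, 0.0, 6.9]
force: [0.3, 0.1, 0.4]
gripper_width: 91.5
```

```bash
python3 -c "
from h import *
plan(571.0,166.5,50,6.6)"
```

```text
t 2.17 pos [571.1 162.2 152.6] rot [-1.7983e+02  3.0000e-02  6.9500e+00] F [0.3 0.1 0.4] w 91.5 fx [35.1 70.8]
ROW [ 0.001  -0.008   0.2053] 0.007685670035066197
```

>>> arm_command(
  targets=[
    [0,0.001,-0.008,0.06,0.008],
    [0,0.001,-0.008,0.11,0.008],
    [0,0.001,-0.008,0.155,0.008],
    [0,0.001,-0.008,0.19,0.008],
    [0,0.001,-0.008,0.204,0.008],
    [0,0.001,-0.008,0.204,0.008],
    [0,0.001,-0.008,0.204,0.008],
    [0,0.001,-0.008,0.204,0.008],
  ],
)

```text
time_s: 2.83
ee_pos: [572.0, 166.6, 52.3]
ee_rot: [-179.8, -0.1, 6.6]
force: [-0.0, -0.1, 0.0]
gripper_width: 90.9
```

```bash
python3 -c "
from h import *
plan(571.0,166.5,50,6.6)
grab('wrist','w3.png'); grab('scene','s3.png')
im=cv2.imread('pics/s3.png'); cv2.imwrite('pics/s3c.png',cv2.resize(im[150:280,260:400],None,fx=4.5,fy=4.5,interpolation=cv2.INTER_CUBIC))"
```

```text
t 2.83 pos [572.  166.6  52.3] rot [-1.7981e+02 -1.4000e-01  6.5700e+00] F [-0.  -0.1  0. ] w 90.9 fx [36.5 75.1]
ROW [-0.0019 -0.0001  0.0045] -0.0006719417367675204
```

View pics/w3.png

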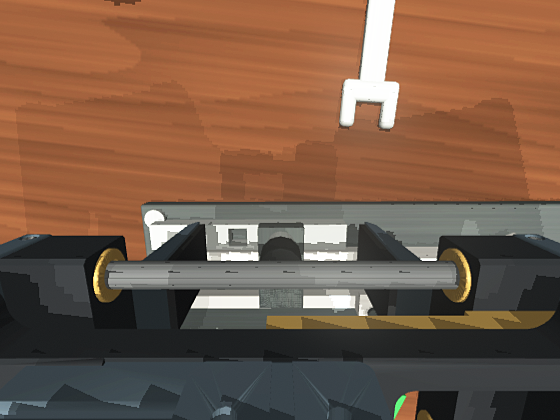

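View pics/s3c.png

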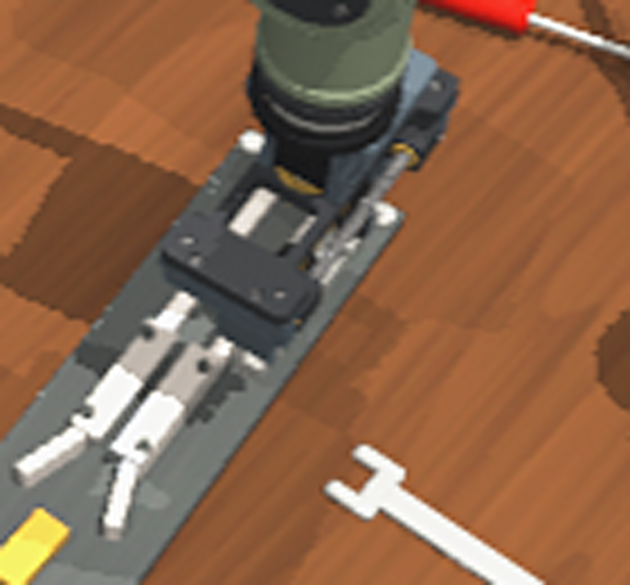

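The knob is centred between the fingers (column 281, fingers at 205 and 358). Closing on it.

>>> arm_command(
  targets=[
    [0.5,-0.002,0,0.006,0],
    [0.7,-0.002,0,0.006,0],
    [0.9,-0.002,0,0.006,0],
    [0.9,-0.002,0,0.006,0],
    [0.9,-0.002,0,0.006,0],
    [0.9,-0.002,0,0.006,0],
    [0.9,-0.002,0,0.006,0],
    [0.9,-0.002,0,0.006,0],
  ],
  squeeze=30,
)

```text
time_s: 3.6
ee_pos: [570.9, 166.5, 49.1]
ee_rot: [-179.8, -0.1, 6.6]
force: [-1.1, 0.1, -0.9]
gripper_width: 40.6
```

```bash
python3 -c "
from h import *
plan(571.0,166.5,50,6.6)"
```

```text
t 3.6 pos [570.9 166.5  49.1] rot [-1.7981e+02 -1.3000e-01  6.5800e+00] F [-1.1  0.1 -0.9] w 40.6 fx [35.5 75.2]
ROW [ 0.0002  0.0001 -0.0017] -0.00048539949698478164
```

>>> arm_command(
  targets=[
    [0.9,0,0,0,0],
    [0.9,0,0,0,0],
    [0.9,0,0,0,0],
    [0.9,0,0,0,0],
    [0.9,0,0,0,0],
    [0.9,0,0,0,0],
  ],
  squeeze=30,
)

```text
time_s: 4.1
ee_pos: [570.9, 167.1, 49.2]
ee_rot: [-179.8, -0.1, 6.6]
force: [-0.5, 3.5, -0.7]
gripper_width: 23.3
```

The grip shows 23.3 mm, so it has the knob. Lifting 14 mm.

>>> arm_command(
  targets=[
    [0.9,0,0,-0.008,0],
    [0.9,0,0,-0.016,0],
    [0.9,0,0,-0.024,0],
    [0.9,0,0,-0.028,0],
    [0.9,0,0,-0.028,0],
    [0.9,0,0,-0.028,0],
  ],
)

```text
time_s: 4.6
ee_pos: [570.8, 167.1, 63.1]
ee_rot: [-179.8, -0.1, 6.6]
force: [0.2, 3.4, -7.1]
gripper_width: 23.3
```

```bash
python3 -c "
from h import *
x=fx(35.5,135.3);plan(x[0],x[1],63,6.6)"
```

```text
t 4.6 pos [570.8 167.1  63.1] rot [-1.7976e+02 -1.4000e-01  6.5700e+00] F [ 0.2  3.4 -7.1] w 23.3 fx [35.4 75.7]
ROW [ 1.000e-04 -1.192e-01  7.000e-04] -0.0007287065286132272
```

The spring force is about 6–7 N, so the plunger is up. Sliding 60 mm.

>>> arm_command(
  targets=[
    [0.9,0,-0.02,0,0],
    [0.9,0,-0.04,0,0],
    [0.9,0,-0.06,0,0],
    [0.9,0,-0.08,0,0],
    [0.9,0,-0.1,0,0],
    [0.9,0,-0.115,0,0],
    [0.9,0,-0.119,0,0],
    [0.9,0,-0.119,0,0],
  ],
)

```text
time_s: 5.27
ee_pos: [563.7, 227.3, 63.2]
ee_rot: [-179.7, -0.1, 6.6]
force: [0.7, 1.1, -6.5]
gripper_width: 23.2
```

>>> arm_command(
  targets=[
    [0.9,0,0,0,0],
    [0.9,0,0,0,0],
  ],
)

```text
time_s: 5.43
ee_pos: [563.7, 227.4, 63.2]
ee_rot: [-179.7, -0.1, 6.6]
force: [2.0, 0.8, -6.9]
gripper_width: 23.2
```

```bash
python3 -c "
from h import *
x=fx(35.5,135.3);plan(x[0],x[1],63,6.6)"
```

```text
t 5.43 pos [563.7 227.4  63.2] rot [-1.7971e+02 -1.3000e-01  6.6100e+00] F [ 2.   0.8 -6.9] w 23.2 fx [ 35.3 136.4]
ROW [0.0004 0.0023 0.0005] 0.00027219942092339503
```

>>> arm_command(
  targets=[
    [0.9,0,0.001,0.008,0],
    [0.9,0,0.001,0.016,0],
    [0.9,0,0.001,0.024,0],
    [0.9,0,0.001,0.028,0],
    [0.9,0,0.001,0.028,0],
    [0.9,0,0.001,0.028,0],
  ],
)

```text
time_s: 5.93
ee_pos: [563.8, 226.7, 49.3]
ee_rot: [-179.7, -0.1, 6.6]
force: [1.4, 0.4, -3.0]
gripper_width: 23.1
```

It is back at the starting height (z 49.3), so the pin is in the hole. Releasing it.

>>> arm_command(
  targets=[
    [0.3,0,0,0,0],
    [0.3,0,0,0,0],
    [0.3,0,0,0,0],
    [0.3,0,0,0,0],
    [0.3,0,0,0,0],
    [0.3,0,0,0,0],
  ],
)

```text
time_s: 6.43
ee_pos: [563.9, 226.8, 49.5]
ee_rot: [-179.7, -0.1, 6.6]
force: [0.1, -0.1, -0.1]
gripper_width: 60.0
```

>>> arm_command(
  targets=[
    [0,0,0,-0.05,0],
    [0,0,0,-0.1,0],
    [0,0,0,-0.15,0],
    [0,0,0,-0.2,0],
    [0,-0.06,0,-0.24,0],
    [0,-0.06,0,-0.24,0],
    [0,-0.06,0,-0.24,0],
    [0,-0.06,0,-0.24,0],
  ],
)

```text
time_s: 7.1
ee_pos: [533.8, 222.7, 169.2]
ee_rot: [-179.7, -0.1, 6.6]
force: [-0.1, 0.4, 0.2]
gripper_width: 91.4
```

```bash
python3 - <<'E'
from h import *
s=env.state(); c=cam('wrist',s); im=grab('wrist','w4.png'); s2=env.state(); print(s['ee_pos'],s['time_s'],s['gripper_width'],s2['ee_pos']-s['ee_pos'])
c1=cam('scene')
sc=grab('scene','s4.png');cv2.imwrite('pics/s4c.png',cv2.resize(sc[172:304,230:360],None,fx=4.5,fy=4.5,interpolation=cv2.INTER_CUBIC))
cv2.imwrite('pics/w4c.png',cv2.resize(im[130:260,150:510],None,fx=2.2,fy=2.2,interpolation=cv2.INTER_CUBIC))
for n,x,y,z in [('knobtop',35,135,76),('knobtop up',35,135,86),('h1',35,75,26),('h2',35,105,26),('B',45.5,166,14),('face',0,120,40)]:
    p=(proj(c,[*fx(x,y),z])-[150,130])*2.2; print(n,p.round(1))
E
```

```text
[533.78875617 222.6985932  169.16859569] 7.1 91.42530640868674 [-0.01140358 -0.07440547 -0.60425699]
knobtop [294.7 107.6]
knobtop up [294.8 111.5]
h1 [421.   92.1]
h2 [357.7  92.1]
B [231.1  67.5]
face [326.6 170.7]
```

View pics/w4c.png

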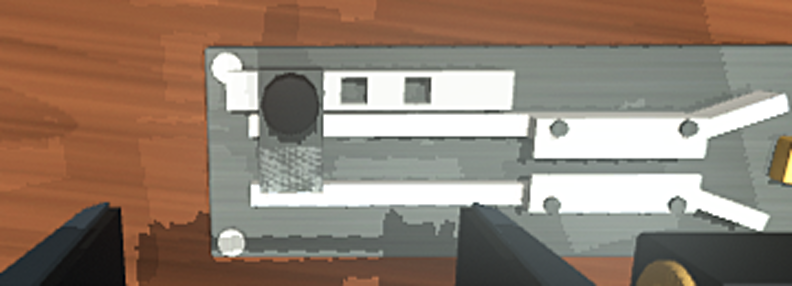

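View pics/s4c.png

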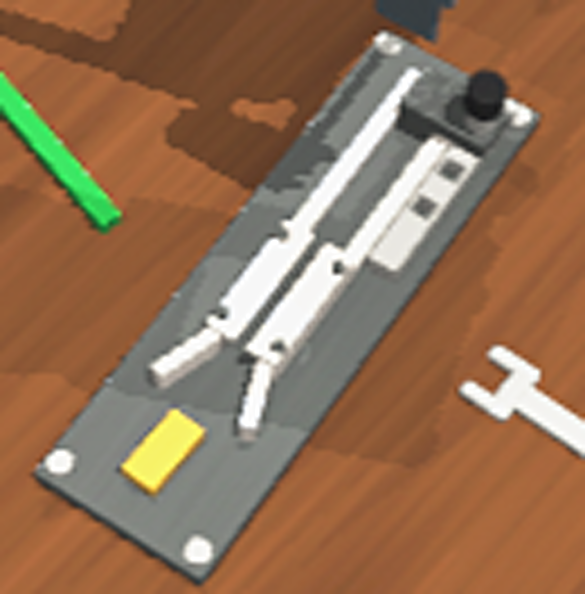

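Both views show the stop at the last hole: the knob in the wrist crop is at (291,104), and holes 1 and 2 are free. I'll check the knob height in two views.

```bash
python3 - <<'E'
from h import *
c=cam('scene'); d=cam('side'); im=grab('side','d4.png')
for z in (76,86): p=ray(c,(487/4.5+230,87/4.5+172),z); print(z,infx(p).round(1))
cv2.imwrite('pics/d4c.png',cv2.resize(im[185:265,220:300],None,fx=7,fy=7,interpolation=cv2.INTER_CUBIC))
for z in (66,76):
  for n,cc,o,k in (('scene',c,(230,172),4.5),('side',d,(220,185),7)): print('knob c',z,n,((proj(cc,[*fx(35,135),z])-o)*k).round(0))
q=np.array([448.8,-324.1]); plan(*q,150,1.7)
E
```

```text
76 [ 35.  133.2]
86 [ 37.6 126.8]
knob c 66 scene [487.  95.]
knob c 66 side [128. 283.]
knob c 76 scene [489.  85.]
knob c 76 side [126. 261.]
t 7.25 pos [533.9 222.6 168.1] rot [-1.7975e+02 -4.0000e-02  6.6000e+00] F [ 0.4 -1.3 -0.5] w 90.8 fx [  5.1 135.1]
ROW [-0.2947  1.0668  0.0314] 0.10884186245334478
```

View pics/d4c.png

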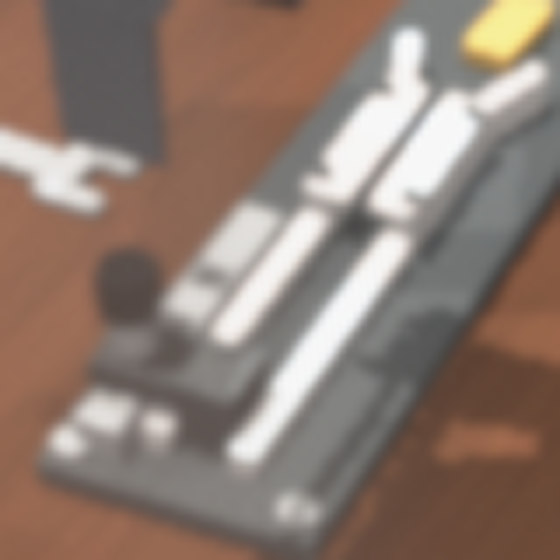

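In the side crop the knob centre is at (128,286), which matches pin-down at (128,283), so it is fully home. Now to the wooden stick.

>>> arm_command(
  targets=[
    [0,-0.27,1,0.02,0.1],
    [0,-0.27,1,0.02,0.1],
    [0,-0.27,1,0.02,0.1],
    [0,-0.27,1,0.02,0.1],
    [0,-0.27,1,0.02,0.1],
    [0,-0.27,1,0.02,0.1],
    [0,-0.27,1,0.02,0.1],
    [0,-0.27,1,0.02,0.1],
  ],
)

```text
time_s: 7.92
ee_pos: [484.0, -108.8, 159.9]
ee_rot: [-179.7, 0.0, 2.1]
force: [1.0, -0.6, 0.6]
gripper_width: 91.2
```

```bash
python3 - <<'E'
from h import *
c=cam('scene')
for n,u,v,z in [('g handle top',115,292,74),('g tip',131,301,12),('g end',44,306,12)]: print(n,ray(c,(u,v),z).round(0))
plan(448.8,-324.1,150,1.7)
E
```

```text
g handle top [ 352. -321.   74.]
g tip [ 365. -305.   12.]
g end [ 222. -447.   12.]
t 7.92 pos [ 484.  -108.8  159.9] rot [-1.7973e+02  5.0000e-02  2.1000e+00] F [ 1.  -0.6  0.6] w 91.2 fx [ -82.5 -188.4]
ROW [-0.0861  0.4278  0.0178] 0.008903445991227147
```

>>> arm_command(
  targets=[
    [0,-0.086,0.428,0.02,0.01],
    [0,-0.086,0.428,0.02,0.01],
    [0,-0.086,0.428,0.02,0.01],
    [0,-0.086,0.428,0.02,0.01],
    [0,-0.086,0.428,0.02,0.01],
    [0,-0.086,0.428,0.02,0.01],
    [0,-0.086,0.428,0.02,0.01],
    [0,-0.086,0.428,0.02,0.01],
  ],
)

```text
time_s: 8.58
ee_pos: [448.5, -324.3, 147.8]
ee_rot: [-179.6, 0.1, 1.5]
force: [-0.9, -0.8, -1.0]
gripper_width: 91.3
```

>>> arm_command(
  targets=[
    [0,0,0,0,0],
    [0,0,0,0,0],
  ],
)

```text
time_s: 8.75
ee_pos: [448.7, -322.8, 147.5]
ee_rot: [-179.6, 0.2, 1.6]
force: [-0.5, 0.6, -0.3]
gripper_width: 91.3
```

```bash
python3 - <<'E'
from h import *
s=env.state(); c=cam('wrist',s); im=grab('wrist','w5.png'); s2=env.state(); print((s2['ee_pos']-s['ee_pos']).round(1))
plan(448.8,-324.1,29,1.7)
print('tip pred',proj(c,[623,-318.9,12]),'handle top pred',proj(c,[448.8,-324.1,74]))
hsv=cv2.cvtColor(im,cv2.COLOR_BGR2HSV);print(hsv[200,280])
E
```

```text
[ 0.1 -0.   0.2]
t 8.8 pos [ 448.8 -322.8  147.7] rot [-1.7958e+02  1.5000e-01  1.6500e+00] F [ 0.8 -0.  -0.1] w 91.3 fx [-142.1 -396.9]
ROW [0.0006 0.0043 0.2374] -0.0012210793207448963
tip pred [285.56405685  11.60364385] handle top pred [285.64013992 216.91534939]
[ 28  41 255]
```

View pics/w5.png

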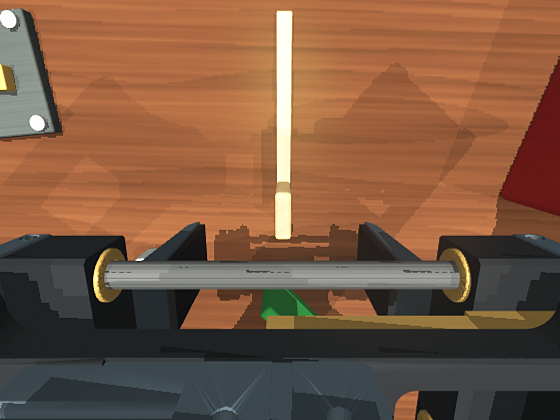

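The stick is seen where predicted: tip at (284,11), handle top centre at (283,215). The wooden handle lies midway between the fingers. Descending.

>>> arm_command(
  targets=[
    [0,0,0.002,0.06,0],
    [0,0,0.002,0.12,0],
    [0,0,0.002,0.17,0],
    [0,0,0.002,0.21,0],
    [0,0,0.002,0.232,0],
    [0,0,0.002,0.236,0],
    [0.4,0,0.002,0.236,0],
    [0.8,0,0.002,0.236,0],
  ],
)

```text
time_s: 9.47
ee_pos: [449.3, -322.8, 30.6]
ee_rot: [-179.6, 0.1, 1.7]
force: [0.6, -0.3, 0.5]
gripper_width: 80.6
```

>>> arm_command(
  targets=[
    [0.95,0,0,0,0],
    [0.95,0,0,0,0],
    [0.95,0,0,0,0],
    [0.95,0,0,0,0],
    [0.95,0,0,0,0],
    [0.95,0,0,0,0],
    [0.95,0,0,0,0],
    [0.95,0,0,0,0],
  ],
  squeeze=40,
)

```text
time_s: 10.13
ee_pos: [449.3, -322.8, 30.6]
ee_rot: [-179.6, 0.1, 1.7]
force: [1.0, -0.3, -0.4]
gripper_width: 27.5
```

>>> arm_command(
  targets=[
    [0.95,0,0,0,0],
    [0.95,0,0,0,0],
    [0.95,0,0,0,0],
    [0.95,0,0,0,0],
  ],
)

```text
time_s: 10.47
ee_pos: [449.2, -322.8, 30.5]
ee_rot: [-179.6, 0.1, 1.7]
force: [-0.1, 0.3, -0.2]
gripper_width: 14.0
```

The grip shows 14.0 mm, the handle's width. Lifting, then turning the stick towards the feed direction.

>>> arm_command(
  targets=[
    [0.95,0,0,-0.03,0],
    [0.95,0,0,-0.07,0],
    [0.95,0,0,-0.11,0],
    [0.95,0.02,0,-0.14,-0.1],
    [0.95,0.05,0,-0.15,-0.22],
    [0.95,0.09,0,-0.15,-0.34],
    [0.95,0.13,0,-0.15,-0.46],
    [0.95,0.16,0,-0.15,-0.58],
  ],
)

```text
time_s: 11.13
ee_pos: [530.7, -320.8, 105.4]
ee_rot: [-179.7, -0.1, 28.1]
force: [0.7, -0.1, -0.9]
gripper_width: 13.7
```

```bash
python3 - <<'E'
from h import *
x=fx(0,-345); plan(*x,100,96.6)
E
```

```text
t 11.13 pos [ 530.7 -320.8  105.4] rot [-1.7966e+02 -1.1000e-01  2.8080e+01] F [ 0.7 -0.1 -0.9] w 13.7 fx [ -60.5 -404.4]
ROW [ 0.1561 -0.0661  0.0115] -1.522767054388986
```

>>> arm_command(
  targets=[
    [0.95,0.02,-0.01,0.005,-0.13],
    [0.95,0.04,-0.02,0.005,-0.26],
    [0.95,0.07,-0.03,0.005,-0.39],
    [0.95,0.09,-0.04,0.005,-0.52],
    [0.95,0.11,-0.05,0.005,-0.65],
    [0.95,0.13,-0.06,0.005,-0.78],
    [0.95,0.15,-0.066,0.005,-0.9],
    [0.95,0.156,-0.066,0.005,-1],
  ],
)

```text
time_s: 11.8
ee_pos: [584.6, -253.6, 102.8]
ee_rot: [-179.8, -0.4, 73.4]
force: [0.6, 0.1, -0.9]
gripper_width: 13.7
```

```bash
python3 - <<'E'
from h import *
x=fx(0,-345); plan(*x,100,96.6)
E
```

```text
t 11.8 pos [ 584.6 -253.6  102.8] rot [-179.81   -0.37   73.4 ] F [ 0.6  0.1 -0.9] w 13.7 fx [   0.8 -343.7]
ROW [-0.003  -0.0005  0.0056] -0.5156181308874245
```

>>> arm_command(
  targets=[
    [0.95,-0.003,0,0,-0.12],
    [0.95,-0.003,0,0,-0.24],
    [0.95,-0.003,0,0,-0.36],
    [0.95,-0.003,0,0,-0.46],
    [0.95,-0.003,0,0,-0.515],
    [0.95,-0.003,0,0,-0.515],
    [0.95,-0.003,0,0,-0.515],
    [0.95,-0.003,0,0,-0.515],
  ],
)

```text
time_s: 12.47
ee_pos: [584.1, -254.9, 102.6]
ee_rot: [-180.0, -0.4, 96.5]
force: [0.1, -0.1, -2.0]
gripper_width: 14.0
```

```bash
python3 - <<'E'
from h import *
x=fx(0,-345); plan(*x,60,96.6)
s=env.state(); c=cam('wrist',s); im=grab('wrist','w6.png'); s2=env.state(); print((s2['ee_pos']-s['ee_pos']).round(1))
u=s['ee_pos'][2]-30.5
print('tip pred',proj(c,[*fx(0,-170),u+12]))
for n,x,y,z in (('blank rear',0,-153,24),('mouth',0,-60,34)): print(n,proj(c,[*fx(x,y),z]))
sc=grab('scene','s6.png');cv2.imwrite('pics/s6c.png',cv2.resize(sc[200:350,230:380],None,fx=4,fy=4,interpolation=cv2.INTER_CUBIC))
E
```

```text
t 12.47 pos [ 584.1 -254.9  102.6] rot [-179.95   -0.42   96.52] F [ 0.1 -0.1 -2. ] w 14.0 fx [ 1.00e-01 -3.45e+02]
ROW [-0.0006 -0.0002  0.0852] -0.0018524406668284934
[ 0. -0.  0.]
tip pred [278.92313747 -72.12465222]
blank rear [279.67295825 -44.14490573]
mouth [ 278.98106835 -233.85399011]
```

View pics/w6.png

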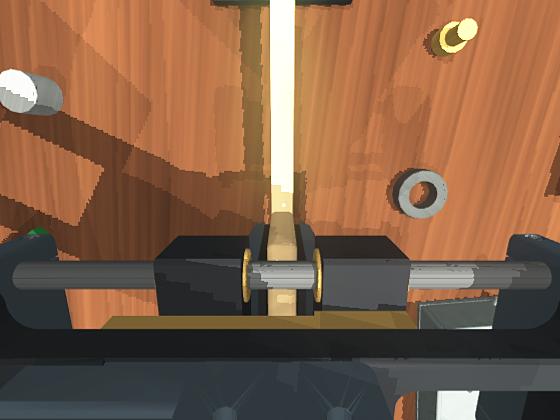

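View pics/s6c.png

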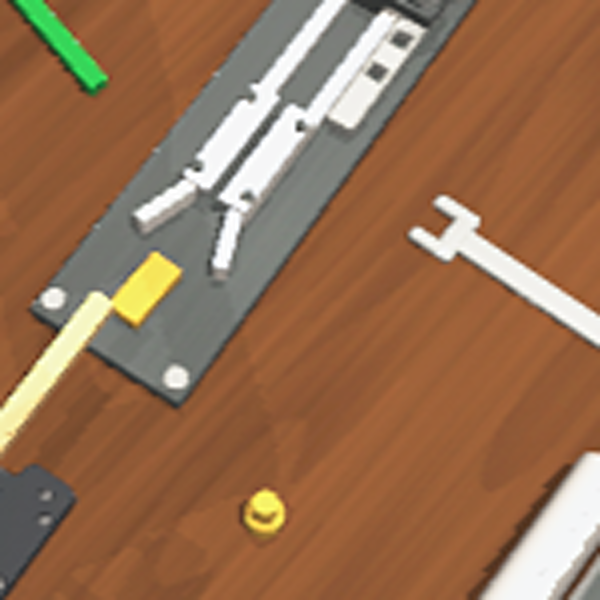

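```bash
cat >> h.py <<'E'
R0=Ro.from_euler('xyz',[-179.6,0.1,1.7],degrees=True).as_matrix()
def tip(s=None,stickyaw=1.7):
    s=s or env.state(); R=Ro.from_euler('xyz',s['ee_rot'],degrees=True).as_matrix()
    a=np.radians(stickyaw); P0=np.array([449.2,-322.8,30.5])
    out=[]
    for L,z in ((175,0),(0,0),(-30,0)):
        X=np.array([449.0+L*np.cos(a),-322.9+L*np.sin(a),z]); out.append(s['ee_pos']+R@R0.T@(X-P0))
    return out  # underside points: tip, under handle, tail
E
python3 - <<'E'
from h import *
for p in tip(): print(p.round(1),infx(p).round(1))
c=cam('scene')
p=ray(c,(102/4+230,297/4+200),tip()[0][2]+12); print('tip seen',p,infx(p))
E
```

```text
[564.5 -81.   73.8] [   0.6 -170. ]
[ 584.4 -254.9   72.2] [   0.4 -345. ]
[ 587.8 -284.7   72. ] [   0.4 -375. ]
tip seen [563.82278854 -85.06082144  85.82486535] [  -0.4747238  -173.95912594]
```

>>> arm_command(
  targets=[
    [0.95,0,0,0.03,0],
    [0.95,0,0,0.06,0],
    [0.95,0,0,0.09,0],
    [0.95,0,0,0.11,0],
    [0.95,0,0,0.117,0],
    [0.95,0,0,0.117,0],
    [0.95,0,0,0.117,0],
  ],
)

```text
time_s: 13.15
ee_pos: [584.4, -254.7, 44.6]
ee_rot: [-180.0, -0.4, 96.5]
force: [0.2, -0.1, -1.6]
gripper_width: 13.7
```

```bash
python3 - <<'E'
from h import *
for p in tip(): print(p.round(1),infx(p).round(1))
x=fx(0,-300); plan(*x,44,96.6)
sc=grab('scene','s7.png');cv2.imwrite('pics/s7c.png',cv2.resize(sc[220:350,210:340],None,fx=4.5,fy=4.5,interpolation=cv2.INTER_CUBIC))
E
```

```text
[564.8 -80.8  15.7] [   1.  -169.8]
[ 584.7 -254.6   14.1] [   0.8 -344.8]
[ 588.1 -284.4   13.9] [   0.8 -374.8]
t 13.15 pos [ 584.4 -254.7   44.6] rot [-180.     -0.4    96.53] F [ 0.2 -0.1 -1.6] w 13.7 fx [   0.5 -344.9]
ROW [ 0.0897 -0.0011  0.0019] -0.0015691589145749023
```

View pics/s7c.png

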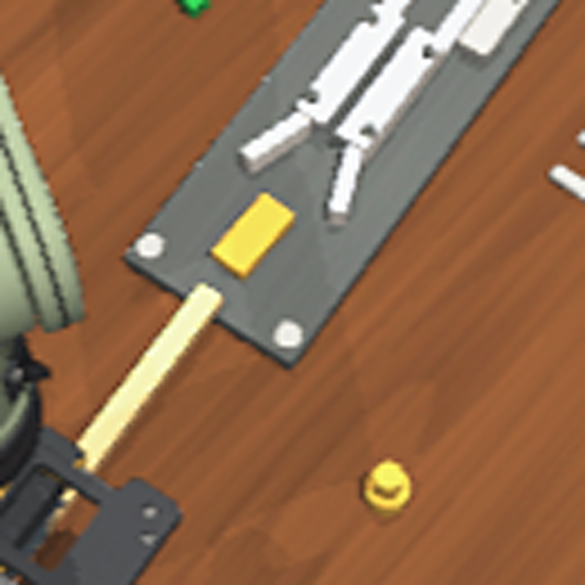

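The tip at crop (209,291) is in line with the blank's rear middle at (228,264). Pushing slowly.

>>> arm_command(
  targets=[
    [0.95,0.016,-0.001,0.002,0],
    [0.95,0.034,-0.001,0.002,0],
    [0.95,0.05,-0.001,0.002,0],
    [0.95,0.066,-0.001,0.002,0],
    [0.95,0.082,-0.001,0.002,0],
    [0.95,0.098,-0.001,0.002,0],
    [0.95,0.11,-0.001,0.002,0],
    [0.95,0.12,-0.001,0.002,0],
  ],
)

```text
time_s: 13.87
ee_pos: [577.3, -194.4, 44.5]
ee_rot: [180.0, -0.4, 96.6]
force: [-0.4, 0.0, -0.7]
gripper_width: 13.7
```

```bash
python3 - <<'E'
from h import *
for p in tip(): print(p.round(1),infx(p).round(1))
x=fx(0,-200); plan(*x,44,96.6)
sc=grab('scene','s8.png');cv2.imwrite('pics/s8c.png',cv2.resize(sc[190:310,220:340],None,fx=5,fy=5,interpolation=cv2.INTER_CUBIC))
E
```

```text
[557.6 -20.4  15.5] [   0.8 -109. ]
[ 577.6 -194.3   14. ] [   0.6 -284. ]
[ 581.  -224.1   13.8] [   0.6 -314. ]
t 13.87 pos [ 577.3 -194.4   44.5] rot [179.96  -0.37  96.56] F [-0.4  0.  -0.7] w 13.7 fx [   0.3 -284.1]
ROW [ 0.1682 -0.0007  0.0021] -0.0008246967827113217
```

View pics/s8c.png

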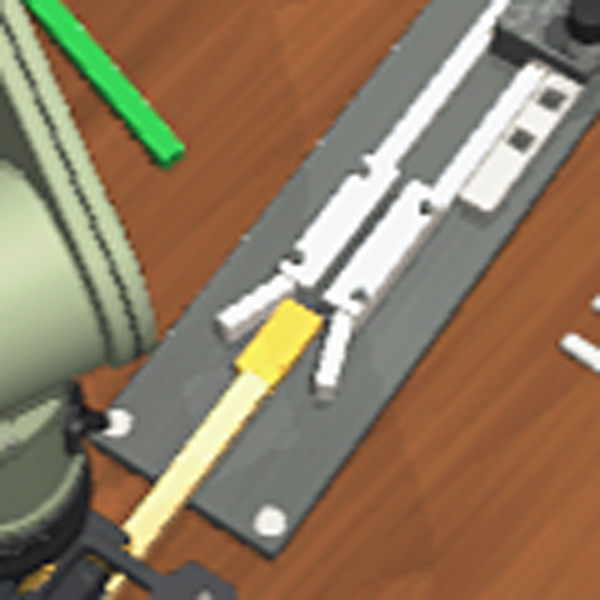

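The blank has straightened and is at the mouth, front at crop (305,305). Pushing on slowly.

>>> arm_command(
  targets=[
    [0.95,0.01,0,0.001,0],
    [0.95,0.02,0,0.001,0],
    [0.95,0.032,0,0.001,0],
    [0.95,0.045,0,0.001,0],
    [0.95,0.06,0,0.001,0],
    [0.95,0.075,0,0.001,0],
    [0.95,0.09,0,0.001,0],
    [0.95,0.105,0,0.001,0],
  ],
)

```text
time_s: 14.58
ee_pos: [570.8, -140.6, 44.3]
ee_rot: [-180.0, -0.4, 96.6]
force: [1.1, -0.8, -2.2]
gripper_width: 13.8
```

```bash
python3 - <<'E'
from h import *
for p in tip(): print(p.round(1),infx(p).round(1))
x=fx(0,-200); plan(*x,44,96.6)
E
```

```text
[551.   33.4  15.4] [  0.4 -54.8]
[ 571.1 -140.4   13.8] [   0.4 -229.8]
[ 574.5 -170.2   13.5] [   0.4 -259.8]
t 14.58 pos [ 570.8 -140.6   44.3] rot [-180.     -0.43   96.58] F [ 1.1 -0.8 -2.2] w 13.8 fx [ 1.000e-01 -2.299e+02]
ROW [ 0.0598 -0.0002  0.001 ] -0.00047838124685376394
```

>>> arm_command(
  targets=[
    [0.95,0.014,0,0,0],
    [0.95,0.028,0,0,0],
    [0.95,0.044,0,0,0],
    [0.95,0.06,0,0,0],
    [0.95,0.076,0,0,0],
    [0.95,0.092,0,0,0],
    [0.95,0.108,0,0,0],
    [0.95,0.12,0,0,0],
  ],
)

```text
time_s: 15.25
ee_pos: [563.7, -80.0, 44.7]
ee_rot: [-180.0, -0.4, 96.6]
force: [-0.2, -0.9, -0.8]
gripper_width: 14.1
```

```bash
python3 - <<'E'
from h import *
for p in tip(): print(p.round(1),infx(p).round(1))
x=fx(0,-100); plan(*x,44,96.6)
sc=grab('scene','s9.png');cv2.imwrite('pics/s9c.png',cv2.resize(sc[170:310,220:360],None,fx=4.2,fy=4.2,interpolation=cv2.INTER_CUBIC))
E
```

```text
[543.9  94.   15.9] [0.3 6.2]
[564.  -79.8  14.2] [   0.3 -168.8]
[ 567.5 -109.6   13.9] [   0.3 -198.8]
t 15.25 pos [563.7 -80.   44.7] rot [-179.99   -0.44   96.6 ] F [-0.2 -0.9 -0.8] w 14.1 fx [   0.  -168.9]
ROW [ 1.378e-01 -1.000e-04  2.500e-03] 9.371079185661478e-05
```

View pics/s9c.png

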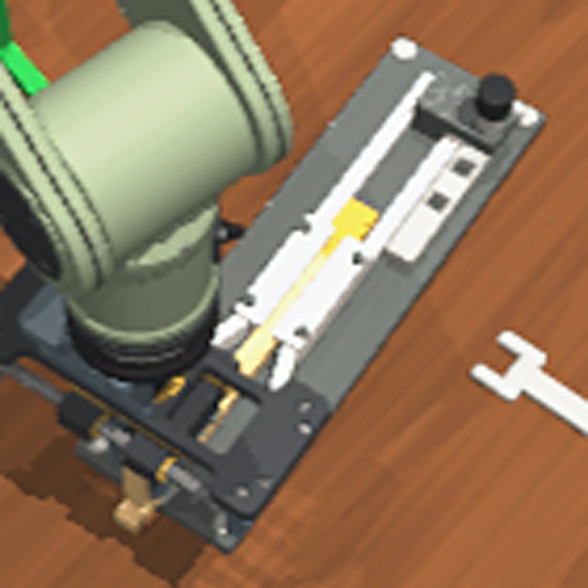

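The blank's nose is in the trough at (355,218), with the stop ahead at (470,115). About 69 mm remain.

>>> arm_command(
  targets=[
    [0.95,0.014,0,0.001,0],
    [0.95,0.028,0,0.001,0],
    [0.95,0.044,0,0.001,0],
    [0.95,0.06,0,0.001,0],
    [0.95,0.076,0,0.001,0],
    [0.95,0.092,0,0.001,0],
    [0.95,0.106,0,0.001,0],
    [0.95,0.116,0,0.001,0],
  ],
)

```text
time_s: 15.97
ee_pos: [556.7, -20.5, 44.7]
ee_rot: [-180.0, -0.5, 96.7]
force: [0.1, -0.6, -1.1]
gripper_width: 13.9
```

>>> arm_command(
  targets=[
    [0.95,0.004,0,0,0],
    [0.95,0.008,0,0,0],
    [0.95,0.012,0,0,0],
  ],
)

```text
time_s: 16.22
ee_pos: [556.0, -14.5, 44.8]
ee_rot: [-180.0, -0.5, 96.7]
force: [0.2, -0.8, -0.6]
gripper_width: 13.9
```

```bash
python3 - <<'E'
from h import *
for p in tip(): print(p.round(1),infx(p).round(1))
x=fx(0,-100); plan(*x,44,96.6)
E
```

```text
[536.  159.5  16. ] [-0.  72.1]
[556.3 -14.3  14.3] [ 1.000e-01 -1.028e+02]
[559.7 -44.1  14. ] [   0.2 -132.8]
t 16.22 pos [556.  -14.5  44.8] rot [-179.97   -0.48   96.66] F [ 0.2 -0.8 -0.6] w 13.9 fx [-1.00e-01 -1.03e+02]
ROW [0.0059 0.0003 0.0016] 0.0012371373482917786
```

Now creeping on until the contact force rises.

>>> arm_command(
  targets=[
    [0.95,0.003,0,0,0],
    [0.95,0.006,0,0,0],
    [0.95,0.006,0,0,0],
  ],
)

```text
time_s: 16.47
ee_pos: [555.6, -11.4, 44.8]
ee_rot: [-180.0, -0.5, 96.6]
force: [-0.9, 0.1, -0.7]
gripper_width: 13.9
```

```bash
python3 - <<'E'
from h import *
print(infx(tip()[0]).round(1),env.state()['force'].round(1))
sc=grab('scene','s10.png');cv2.imwrite('pics/s10c.png',cv2.resize(sc[170:270,280:380],None,fx=6,fy=6,interpolation=cv2.INTER_CUBIC))
E
```

```text
[-0.  75.3] [-0.9  0.1 -0.7]
```

View pics/s10c.png

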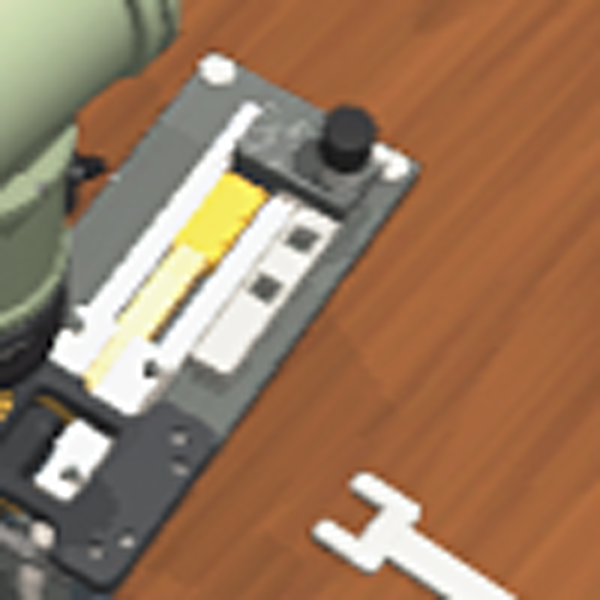

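>>> arm_command(
  targets=[
    [0.95,0.002,0,0,0],
    [0.95,0.004,0,0,0],
    [0.95,0.004,0,0,0],
  ],
)

```text
time_s: 16.77
ee_pos: [555.5, -9.5, 44.9]
ee_rot: [-180.0, -0.5, 96.6]
force: [-0.5, -0.6, -1.0]
gripper_width: 13.8
```

>>> arm_command(
  targets=[
    [0.95,0.002,0,0,0],
    [0.95,0.004,0,0,0],
    [0.95,0.004,0,0,0],
  ],
)

```text
time_s: 17.02
ee_pos: [555.4, -7.9, 45.0]
ee_rot: [-180.0, -0.4, 96.7]
force: [0.1, -3.5, -0.8]
gripper_width: 13.6
```

>>> arm_command(
  targets=[
    [0.95,0.002,0,0,0],
    [0.95,0.003,0,0,0],
    [0.95,0.003,0,0,0],
  ],
)

```text
time_s: 17.27
ee_pos: [555.7, -7.7, 45.5]
ee_rot: [180.0, -0.3, 96.8]
force: [0.6, -7.3, 1.0]
gripper_width: 13.9
```

```bash
python3 - <<'E'
from h import *
print(infx(tip()[0]).round(1),env.state()['force'].round(1))
sc=grab('scene','s11.png');cv2.imwrite('pics/s11c.png',cv2.resize(sc[180:240,300:360],None,fx=10,fy=10,interpolation=cv2.INTER_CUBIC))
E
```

```text
[ 0.2 78.8] [ 0.6 -7.3  1. ]
```

View pics/s11c.png

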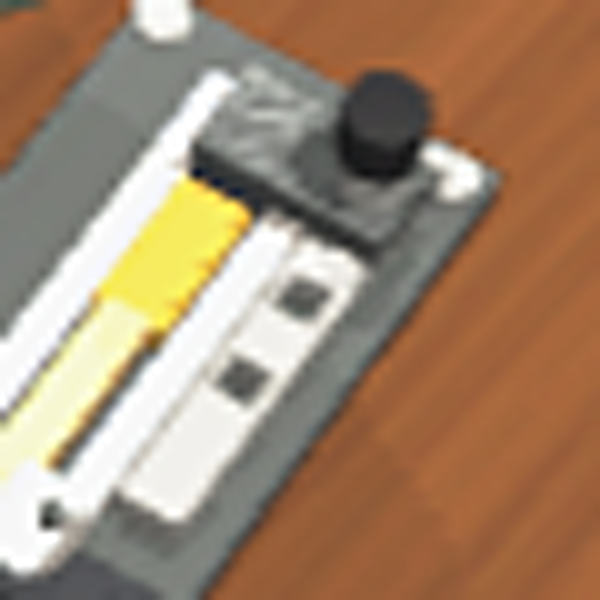

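The blank is seated: 7 N with no further travel, and its front meets the stop in the crop near (200,185). Drawing the stick back.

```bash
python3 - <<'E'
from h import *
x=fx(0,-240); plan(*x,45,96.6)
E
```

```text
t 17.32 pos [555.7  -7.7  45.4] rot [179.95  -0.28  96.75] F [-0.4 -7.5  1.4] w 13.8 fx [  0.4 -96.2]
ROW [-0.2876 -0.0015 -0.0005] 0.0033404578020672995
```

>>> arm_command(
  targets=[
    [0.95,-0.01,0,0.001,0.002],
    [0.95,-0.03,0,0.001,0.002],
    [0.95,-0.06,0,0.001,0.002],
    [0.95,-0.1,-0.0005,0.001,0.002],
    [0.95,-0.145,-0.001,0.001,0.002],
    [0.95,-0.19,-0.001,0.001,0.002],
    [0.95,-0.235,-0.0015,0.001,0.002],
    [0.95,-0.27,-0.0015,0.001,0.002],
  ],
)

```text
time_s: 17.98
ee_pos: [570.8, -143.7, 44.1]
ee_rot: [180.0, -0.3, 96.6]
force: [0.2, 0.1, -0.6]
gripper_width: 13.5
```

```bash
python3 - <<'E'
from h import *
for p in tip(): print(p.round(1),infx(p).round(1))
x=fx(0,-375); plan(*x,50,96.6)
E
```

```text
[551.1  30.2  14.8] [  0.1 -58. ]
[ 571.2 -143.7   13.6] [ 1.00e-01 -2.33e+02]
[ 574.6 -173.5   13.4] [ 1.00e-01 -2.63e+02]
t 17.98 pos [ 570.8 -143.7   44.1] rot [179.95  -0.3   96.59] F [ 0.2  0.1 -0.6] w 13.5 fx [-2.00e-01 -2.33e+02]
ROW [-0.2839  0.0005 -0.0134] -0.00017045571266483724
```

The tip is leaving the mouth at fixture y -58. I'll back it clear of the flares, lift, and carry it to the free strip left of the fixture (fixture x -80). Green's tip sits at about x -117 there and the plate edge at -55.

>>> arm_command(
  targets=[
    [0.95,-0.04,0,0,0],
    [0.95,-0.08,0,0,0],
    [0.95,-0.12,0,0,0],
    [0.95,-0.14,0,-0.03,0],
    [0.95,-0.14,0,-0.07,0],
    [0.95,-0.14,0,-0.11,0],
    [0.95,-0.14,0,-0.13,0],
    [0.95,-0.14,0,-0.13,0],
  ],
)

```text
time_s: 18.65
ee_pos: [580.3, -214.4, 111.0]
ee_rot: [179.7, -0.2, 96.6]
force: [1.0, 0.1, -0.6]
gripper_width: 13.8
```

```bash
python3 - <<'E'
from h import *
for p in tip(): print(p.round(1),infx(p).round(1))
x=fx(-80,-160); plan(*x,105,96.6)
for n in('scene','side'):
    im=grab(n,n+'12.png')
im=cv2.imread('pics/scene12.png');cv2.imwrite('pics/s12c.png',cv2.resize(im[130:330,190:390],None,fx=3,fy=3,interpolation=cv2.INTER_CUBIC))
c=cam('scene')
p=ray(c,(254,219),12);print(infx(p))
E
```

```text
[560.8 -40.6  81.5] [   1.6 -129.4]
[ 580.8 -214.4   80.6] [   1.5 -304.4]
[ 584.2 -244.2   80.4] [   1.5 -334.4]
t 18.65 pos [ 580.3 -214.4  111. ] rot [179.69  -0.2   96.56] F [ 1.   0.1 -0.6] w 13.8 fx [   1.  -304.4]
ROW [ 0.2886 -0.1623  0.0122] -0.0008932283733694628
[-116.41425312  -23.46945594]
```

View pics/s12c.png

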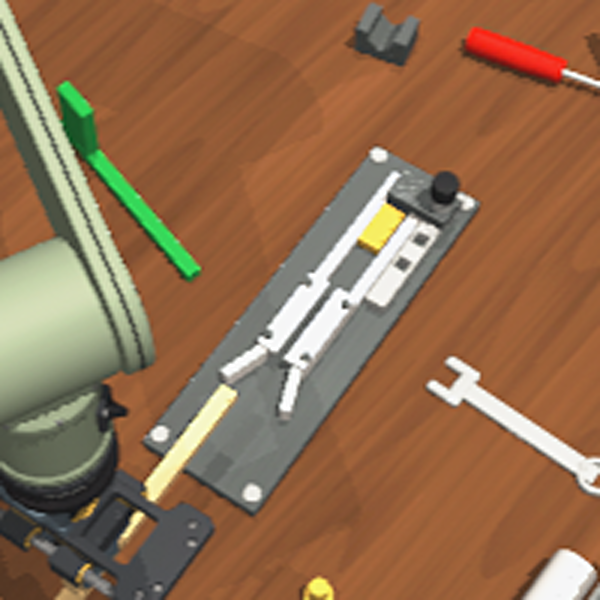

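The blank is at the stop at crop (381,228) and the stick is clear. Moving it to the left side.

>>> arm_command(
  targets=[
    [0.95,0.03,-0.03,0.01,0],
    [0.95,0.07,-0.06,0.01,0],
    [0.95,0.12,-0.1,0.01,0],
    [0.95,0.17,-0.13,0.01,0],
    [0.95,0.22,-0.16,0.01,0],
    [0.95,0.26,-0.162,0.01,0],
    [0.95,0.285,-0.162,0.01,0],
    [0.95,0.288,-0.162,0.01,0],
  ],
)

```text
time_s: 19.42
ee_pos: [480.6, -77.8, 103.2]
ee_rot: [-179.9, -0.4, 96.7]
force: [0.4, -0.6, -1.1]
gripper_width: 13.9
```

```bash
python3 - <<'E'
from h import *
for p in tip(): print(p.round(1),infx(p).round(1))
x=fx(-80,-160); plan(*x,31,96.6)
E
```

```text
[460.3  96.1  74.2] [-82.5  17.9]
[480.8 -77.7  72.7] [ -82.1 -157.1]
[ 484.3 -107.5   72.4] [ -82.  -187.1]
t 19.42 pos [480.6 -77.8 103.2] rot [-179.92   -0.4    96.72] F [ 0.4 -0.6 -1.1] w 13.9 fx [ -82.4 -157.2]
ROW [-0.0067  0.0049  0.1443] 0.002670511959303844
```

>>> arm_command(
  targets=[
    [0.95,-0.003,0.004,0.04,0],
    [0.95,-0.006,0.004,0.08,0],
    [0.95,-0.006,0.004,0.11,0],
    [0.95,-0.006,0.004,0.13,0],
    [0.95,-0.006,0.004,0.138,0],
    [0.95,-0.006,0.004,0.142,0],
    [0.95,-0.006,0.004,0.142,0],
    [0.95,-0.006,0.004,0.142,0],
  ],
)

```text
time_s: 20.08
ee_pos: [483.4, -80.4, 32.5]
ee_rot: [-180.0, -0.4, 96.7]
force: [-0.1, 0.7, -1.3]
gripper_width: 13.8
```

```bash
python3 - <<'E'
from h import *
for p in tip(): print(p.round(1),infx(p).round(1))
x=fx(-80,-160); plan(*x,31,96.6)
im=grab('scene','s13.png');cv2.imwrite('pics/s13c.png',cv2.resize(im[130:330,190:390],None,fx=3,fy=3,interpolation=cv2.INTER_CUBIC))
E
```

```text
[463.3  93.5   3.5] [-79.8  15. ]
[483.7 -80.3   2. ] [ -79.5 -160. ]
[ 487.2 -110.1    1.8] [ -79.4 -190. ]
t 20.08 pos [483.4 -80.4  32.5] rot [-179.98   -0.38   96.71] F [-0.1  0.7 -1.3] w 13.8 fx [ -79.8 -160.1]
ROW [ 0.0001 -0.0004  0.0031] 0.0025428097491972798
```

View pics/s13c.png

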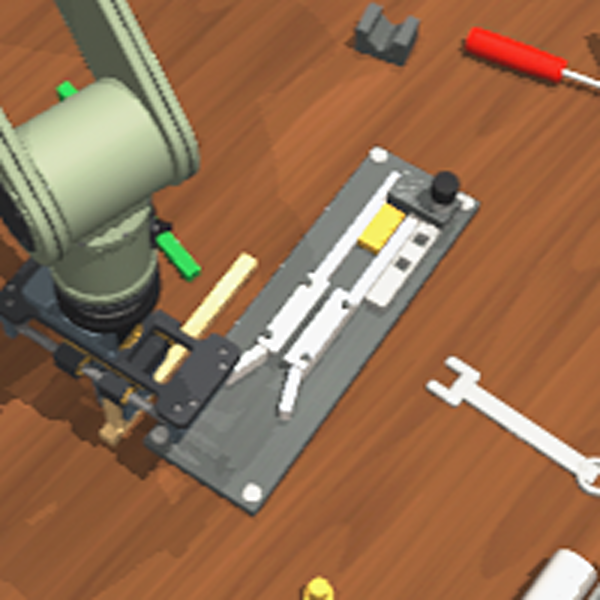

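The stick hangs parallel to the plate, between it and the green tip at (190,272). Lowering the last 2 mm, then opening a little.

>>> arm_command(
  targets=[
    [0.95,0,0,0.002,0],
    [0.95,0,0,0.004,0],
    [0.95,0,0,0.004,0],
    [0.6,0,0,0.004,0],
    [0.5,0,0,0.004,0],
    [0.5,0,0,0.004,0],
    [0.5,0,0,0.004,0],
    [0.5,0,0,0.004,0],
  ],
)

```text
time_s: 20.8
ee_pos: [483.6, -80.3, 30.8]
ee_rot: [180.0, -0.4, 96.7]
force: [-0.0, 0.1, 0.4]
gripper_width: 44.1
```

>>> arm_command(
  targets=[
    [0.5,0,0,0,0],
    [0.5,0,0,-0.03,0],
    [0.5,0,0,-0.07,0],
    [0.5,0,0,-0.11,0],
    [0.5,0,0,-0.16,0],
    [0.5,0,0,-0.22,0],
    [0.5,0,0,-0.3,0],
    [0.5,0,0,-0.3,0],
  ],
)

```text
time_s: 21.47
ee_pos: [487.9, -82.1, 187.8]
ee_rot: [179.2, -0.1, 96.7]
force: [1.3, -0.4, -0.5]
gripper_width: 45.6
```

>>> arm_command(
  targets=[
    [0.5,-0.4,-0.1,-0.1,0],
    [0.5,-0.4,-0.1,-0.1,0],
    [0.5,-0.4,-0.1,-0.1,0],
    [0.5,-0.4,-0.1,-0.1,0],
    [0.5,-0.4,-0.1,-0.1,0],
    [0.5,-0.4,-0.1,-0.1,0],
    [0.5,-0.4,-0.1,-0.1,0],
    [0.5,-0.4,-0.1,-0.1,0],
  ],
)

```text
time_s: 22.13
ee_pos: [460.6, -286.2, 236.1]
ee_rot: [179.3, -0.2, 96.7]
force: [-0.1, 0.7, 0.5]
gripper_width: 45.7
```

```bash
python3 - <<'E'
from h import *
plan(480,-280,200,96)
im=grab('scene','s14.png');grab('side','d14.png')
E
```

```text
t 22.13 pos [ 460.6 -286.2  236.1] rot [179.25  -0.22  96.66] F [-0.1  0.7  0.5] w 45.7 fx [-126.1 -361.9]
ROW [0.0076 0.039  0.0726] 0.014700057862814395
```

View pics/s14.png

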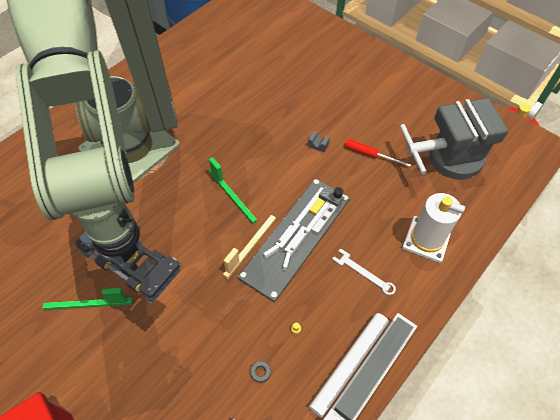

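View pics/d14.png

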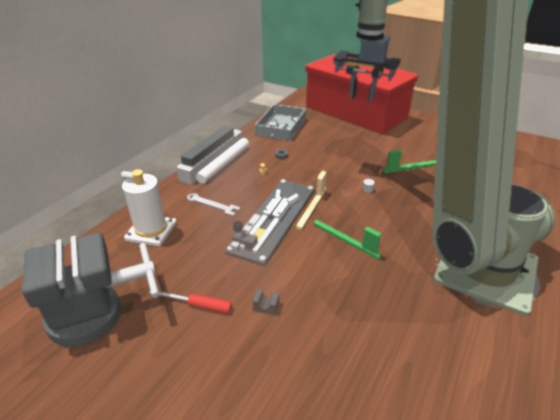

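The stick lies left of the fixture, with its handle at scene (232,262) and tip at (273,219). The other things are where they were; the slug is visible in the side view at (369,186). One last enlarged check of blank, stop, knob and gap.

```bash
python3 - <<'E'
from h import *
a=cv2.imread('pics/s14.png');b=cv2.imread('pics/d14.png')
A=cv2.resize(a[175:305,220:355],(405,390),interpolation=cv2.INTER_CUBIC);B=cv2.resize(b[165:265,225:335],(390,390),interpolation=cv2.INTER_CUBIC)
cv2.imwrite('pics/f14.png',np.hstack([A,B]))
c=cam('scene');d=cam('side')
for z in (66,76): print(z,((proj(c,[*fx(35,135),z])-[220,175])*3).round(0),((proj(d,[*fx(35,135),z])-[225,165])*[390/110,3.9]).round(0)+[405,0])
for y in (75,120): print('y',y,((proj(c,[*fx(0,y),24])-[220,175])*3).round(0))
# stick tip and bar colour mask in scene
p=ray(c,(273,218),12);print('tip',infx(p).round(1))
for n in('scene','side'):
    i0=cv2.imread(f'pics/{n}0.png');i1=cv2.imread('pics/s14.png' if n=='scene' else 'pics/d14.png')
    for nm,r in {'scene':{'fitting':(285,315,310,340),'collar':(245,355,275,385),'vblock':(300,125,335,155),'driver':(340,135,415,170),'wrench':(330,245,400,300),'green2':(205,150,260,225),'green1':(40,285,80,315)},'side':{'slug':(360,177,380,195),'green1':(385,145,440,175)}}[n].items():
        print(nm,cv2.absdiff(i0,i1)[r[1]:r[3],r[0]:r[2]].mean().round(2))
E
```

```text
66 [354.  54.] [452. 236.]
76 [356.  47.] [451. 224.]
y 75 [278. 110.]
y 120 [306.  74.]
tip [-77.7   6.8]
fitting 1.31
collar 1.28
vblock 1.25
driver 1.21
wrench 1.27
green2 3.71
green1 14.16
slug 3.02
green1 11.71
```

View pics/f14.png

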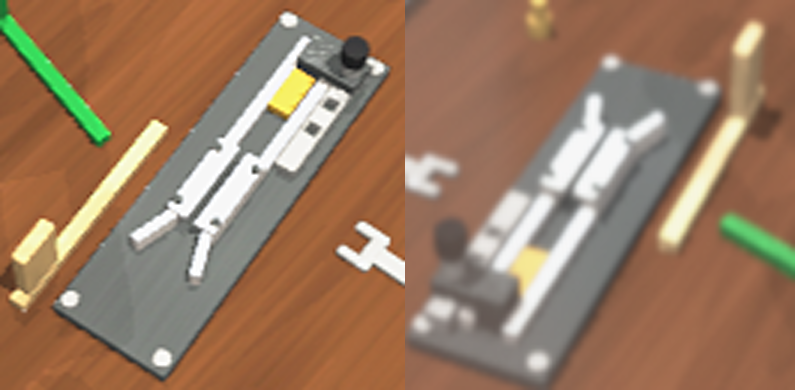

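Knob seen at (354,54) and (451,238), matching pin-down predictions (354,54) and (452,236). The blank's rear edge at (277,110) matches a seated blank (278,110). Handing in.

```bash
python3 -c "
from workcell import env
print(env.job_done())"
```

```text
the job is handed in; nothing more can be done
None
```

The job is done in the order asked and handed in at about 22 s of the 64 s allowed.

- **Stop and plunger:** I lifted the plunger 14 mm, slid the stop about 60 mm to the last hole and let the plunger drop. In both views the knob sits at the pin-down height, to within a few pixels of the enlarged crop.
- **Blank:** I took the wooden stick by its handle and pushed the blank through the channel until the force rose to 7 N with no further travel. The last pictures show it against the stop, with its rear edge where a seated blank's should be. One picture pixel is about 2 mm, so a gap smaller than that would not show. The gripper stayed at the stick's handle, 175 mm behind the blank.
- **Stick:** I drew it out and laid it flat on the bench left of the fixture, about 18 mm from the plate. The gripper let go and backed away clear of it.

**Disagreements and limits:**
- My first wrist-camera reading was about 10 mm off because the arm was still settling. I took it again and it then agreed to about 2 mm.
- Contact came with the tip reading about 3 mm further along than expected, probably calibration error plus some play in the pin.
- The before-and-after comparison showed no change at the fitting, collar, V-block, screwdriver and wrench. It differed slightly at the slug and the nearer green stick, and clearly at the far green stick. By eye all three were in the same places, so I put this down to the arm's shadow or to the arm being in view.

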